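Brake lever check on a ware-trolley handle

ROBOT

A 7-joint arm with a two-finger parallel gripper is mounted at the origin on the work surface. World frame = base frame: x ahead of the robot, y to its left, z up, the work surface at z = 0. Lengths are in m, angles in degrees, forces in N, time in s.
With the tool pointing down it reaches from about 0.425 to 0.875 m from the base axis. Payload 9.9 kg.
Tool frame: the origin (TCP) lies on the centre line of the jaws, within the pads' length; the fingertips stand 8 mm ahead of it and the grasp point (between the pads) lies 11 mm behind it; x points along the fingers, y is the direction in which the jaws open and shut, and the axes are right-handed (so a half turn about x gives the same grasp; the last joint's range is limited). The gripper opens to 85 mm and grips with 20 to 120 N. Pads are 22 mm wide; open, the fingers measure 114 mm over their backs; the gripper's body (76 mm by 85 mm) begins 54 mm behind the grasp point. The pads swing forward as they close: fully open they stand 13 mm farther back than shut.
Start: joints at [-75.504, 32.985, 1.427, 82.34, -0.859, 64.687, -3.237], TCP at [0.223, 0.637, 0.239] pointing down, gripper open.
Joint ranges: [-157.87, 157.87], [-19.46, 123.44], [-87.15, 90], [11.01, 140.99], [-62.26, 242.26], [9.8, 113.94], [-161.44, 161.44]. Speed limits (degrees/s): [127.2, 127.2, 172.46, 172.46, 180, 180, 180].

INTERFACE

Orientations are given as [roll, pitch, yaw] about the fixed x, y, z axes, in that order (R = Rz(yaw) Ry(pitch) Rx(roll)).
In Python, from plant import robot gives the robot as it stands.
- The arm moves only by the tool step_arm, never from a script. Its argument "moves" is a list of rows, each a list of 7 numbers: the shift along the tool's x, y, z in units of 40 mm (1.0 is 40 mm), then the turn, a rotation vector about the tool's x, y, z in units of 8 degrees (1.0 is 8 degrees), then the finger opening in mm, from 0 to 85.4. In form: [[tx, ty, tz, rx, ry, rz, fingers], ...]. A call has 1 to 12 rows; each row shifts and turns the commanded pose from where the row before left it, along the tool's axes as they then stand; what a row does not reach is not made up. A row lasts 1/10 s, in which the tool goes at most 50 mm and 8.59 degrees, less where a joint would pass 70% of its speed; a pose out of reach is approached as far as the arm can. A call is refused whole if a number of a shift passes 1 or a number of a turn 1, either way. A call with a gripper value outside its range is refused whole. The fingers move at their own pace and stop on an object; "force" is the grip in N (left out, the last holds). Time passes only in rows, so rows that do not move let the fingers close. It gives the time, the measured TCP pose, the force and the opening at its end, in the units of the state.
- robot.sense(): the state, without advancing time (a new reading comes with each control period).
- robot.get_image(name): name is "scene" or "top"; returns a dict with "img" (420x560x3 uint8, red, green, blue), "fx", "fy", "cx", "cy" (pixels), "k1" (the pictures are not rectified: a ray, as slopes to the right and down, at radius r is drawn at 1 + k1 r^2 times it, then the intrinsics apply), "pose" (4x4, takes a point from camera to world coordinates). Camera axes: x right, y up, looking along -z (the intrinsics and any distortion apply to the point x, -y, -z); pixel columns grow to the right and rows downward; lengths in m; the calibration is good to about 2 mm. A picture is of the moment at which its call begins. There is no depth.
- robot.close_job(): hands the job in, once; it reports no verdict.
The state is a dict: "time_s": time; "qpos": joint angles; "qd": joint speeds; "joint_efforts": joint torques, N m; "eef_pos": TCP position; "tool_rot": TCP orientation; "force": force on the tool from outside, world axes, zero at the start; "moment": the same for the moment, N m; "gripper_width": finger opening in m.
Only numpy, scipy, OpenCV 4.12 (cv2) and the standard library are available. Lean on these libraries where they do the work, as an engineer would, in place of code of your own. Each camera call takes 0.05 s, during which the arm holds its last target.

TASK

Check that the red brake lever stops short of its bar: with the backs of your fingers, both kept on the lever's outer side, press it in until it comes up against its stop without forcing it, and hold it there for about two seconds. Then ease it back out with the fingers, never letting it snap back, and come clear. Do not pinch the lever or push on the black grip, and leave the blue lever, the lamps and the other things alone.

Things in the scene. Friction and masses are not known exactly. Their poses are not given: they have to be found in the camera images.
- red_lever (a joint): angle (rad) of the red brake lever, which swings level about an upright pin: 0 = out at rest, leaning 0.42 rad away from the bar; grows as it is pressed towards the bar; 0.42 = at its hard stop, parallel to the bar with a 31 mm gap left. Spring-returned: about 2 N at the press point starts it, 6 N holds it at the stop; let go, it snaps back
- red_press (a point): good pressing point on the red lever: on its outer face (away from the bar), 115 mm from the pivot pin, mid-height, 150 mm above the table; moves with the lever. x axis: level, square to the blade, through it towards the bar (the pressing direction); y: along the blade towards the pivot pin; z up. The middle of the blade is 6 mm along +x from here
- red_pivot (a point): pivot pin of the red lever, on the blade's centre plane at mid-height; axes as red_press. Pressed in, the lever turns anticlockwise seen from above. Blade 12 mm thick, 22 mm tall, straight to 155 mm from the pin, ending in a 24 mm ball. Free space above and below the blade, save the bracket at the pin and low loose things on the table
- red_stand: fixed bench stand with the trolley handle and red lever. Base plate 130 x 100 x 12 mm, steel post, level bar 25 mm thick, 270 mm long along the stand's y axis, bar axis 150 mm above the table. Origin: centre of the plate's underside. Lever on the bar's -x side, pivot pin at (-52, +101, 150) mm, free end towards -y
- red_grip: black rubber grip sleeve on the red handle's bar, 30 mm diameter, 105 mm long; origin on the bar axis at the sleeve's end nearest the post, the sleeve runs from there along its -y axis
- blue_lever (a joint): angle of the blue lever, on an identical stand beside the red one: 0 = out at rest; must stay there
- blue_press (a point): point on the outer face of the blue lever 115 mm from its pivot; for keeping clear of it
- blue_stand: the identical stand with the blue lever, screwed down; same sizes and axes as the red one
- lamp0: loose terracotta oil-lamp saucer, 76 mm across with a small lip, 30 mm high; origin centre of underside; a bystander
- lamp1: loose terracotta oil-lamp saucer, 76 mm across with a small lip, 30 mm high; origin centre of underside; a bystander
- lamp2: loose terracotta oil-lamp saucer, 76 mm across with a small lip, 30 mm high; origin centre of underside; a bystander
- lamp3: loose terracotta oil-lamp saucer, 76 mm across with a small lip, 30 mm high; origin centre of underside; a bystander
- wrench: loose steel wrench 150 mm long lying along its x axis; origin centre of underside; a bystander
- jar: loose amber jar with grey cap, 64 mm across, 85 mm high; origin centre of underside; a bystander
- mug: loose white mug, 72 mm across, 85 mm high; origin centre of underside; a bystander

How it is judged (in metres and radians):
On the way, in this order (a step that is already met when the one before it is completed fails the run):
1. the red lever is held against its stop by the fingers for 1.5 s (value of joint red_lever above 0.39 rad and contact force between the fingers and red_lever above 1.5 N), for 1.5 s.
2. the red lever is back out at rest (value of joint red_lever below 0.04 rad), for 0.2 s.
At the end, for the whole second after the job is handed in: the red lever is back out at rest (under 0.03 rad), the blue lever is at rest (under 0.03 rad), and every lamp, the wrench, the jar and the mug are within 20 mm of where they began (value of joint each of red_lever, blue_lever below 0.03 rad and distance of each of lamp0, lamp1, lamp2, lamp3, wrench, jar, mug from where it was at the start of the episode below 0.02 m); the robot touches nothing.
It fails at once if the red lever is let go and snaps back (faster than 2 rad/s outwards) (velocity of joint red_lever below -2 rad/s).
It fails at once if the red lever is forced (over 40 N) (contact force between the fingers and red_lever above 40 N).
It fails at once if the lever is pinched or pushed from among the fingers: it is touched while the point between the finger pads is not on its outer side (contact force between the fingers and red_lever above 1 N and x of the grasp point in the frame of red_press above 0.003 m).
It fails at once if the fingers push on the black grip (over 3 N) (contact force between the fingers and red_grip above 3 N).
It fails at once if the blue lever is worked (past 0.06 rad), or a lamp, the wrench, the jar or the mug is shifted or lifted by more than 20 mm (value of joint blue_lever above 0.06 rad or distance of any of lamp0, lamp1, lamp2, lamp3, wrench, jar, mug from where it was at the start of the episode above 0.02 m).
It also fails if it takes over 45 s, if anything falls off the work surface, if the arm or the gripper's body presses on something with over 40 N, if the wrist force passes 120 N, or if a joint passes its speed limit or range.

## Working session

There is one attempt and no reset: what is moved stays moved. The work goes in short steps, Python scripts to look and compute and a tool call to move; the robot and the scene stay as the last step left them, time stands still between calls to the robot, and variables do not carry over. Pictures are saved under pics/ and viewed, and the job is handed in when it is done.

Besides the shell and the picture viewer there is one more tool, called after "Request:" in YAML: its name, and indented under it one key for each argument. step_arm: Moves the arm, as the interface text tells. Its arguments: {"type":"object","properties":{"moves":{"type":"array"},"force":{"type":"number"}},"required":["moves"]}

```bash
ls; mkdir -p pics
python3 - <<'E'
from plant import robot
import cv2,numpy as np
s=robot.sense(); print({k:np.round(v,3).tolist() for k,v in s.items()})
for n in("scene","top"):
    d=robot.get_image(n); cv2.imwrite(f"pics/{n}0.png",d["img"][:,:,::-1]); print(n,d["fx"],d["fy"],d["cx"],d["cy"],d["k1"],np.round(d["pose"],4).tolist())
E
```

```text
pics
{'time_s': 0.0, 'qpos': [-75.504, 33.033, 1.423, 82.387, -0.859, 64.689, -3.237], 'qd': [-0.028, 0.022, 0.032, 0.067, 0.039, -0.053, 0.03], 'joint_efforts': [-0.001, -76.575, 2.25, -28.598, 0.015, 0.013, 0.0], 'eef_pos': [0.223, 0.637, 0.238], 'tool_rot': [-86.865, 89.902, -106.159], 'force': [-0.264, -0.164, -0.082], 'moment': [-0.009, 0.028, -0.038], 'gripper_width': 0.086}
scene 383.90062380473483 383.90062380473483 278.6681862702539 210.6506099295439 -0.0123913504200118 [[-0.8531, -0.4223, 0.3063, 0.8446], [0.5217, -0.6951, 0.4947, 0.5098], [0.004, 0.5818, 0.8133, 0.9288], [0.0, 0.0, 0.0, 1.0]]
top 544.6429667300914 544.6429667300914 278.1246389942354 212.57937737782353 -0.1282348918911551 [[-0.0145, 0.9959, -0.089, 0.4256], [-0.9999, -0.0138, 0.0086, -0.0019], [0.0074, 0.0891, 0.996, 1.409], [0.0, 0.0, 0.0, 1.0]]
```

View pics/scene0.png

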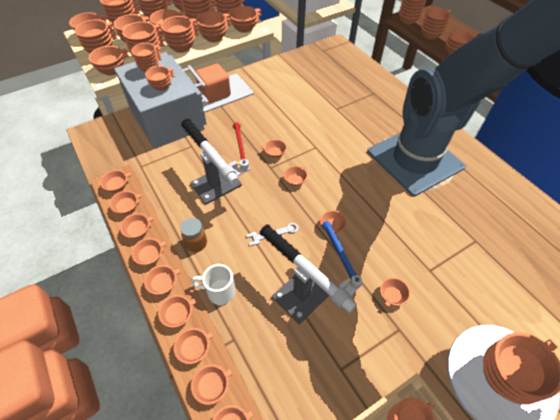

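View pics/top0.png

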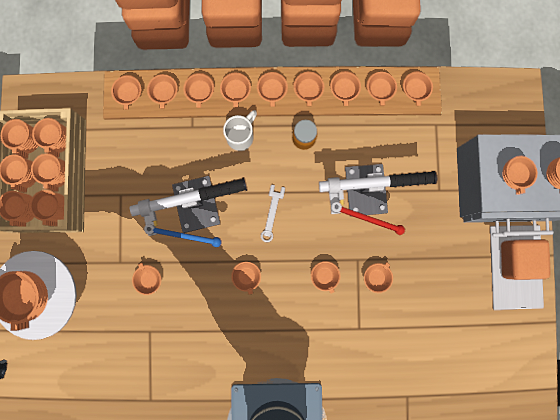

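The top view shows the red lever from its pivot near (336,207) to its ball near (400,230). The bar and grip lie above it, farther from the robot, and the lamps are at (325,275) and (378,276). Blue is on the left. Next I measure these positions.

```bash
cat > h.py <<'E'
import numpy as np,cv2
from plant import robot
def ray(d,uv):
    uv=np.atleast_2d(np.float64(uv)); K=np.array([[d["fx"],0,d["cx"]],[0,d["fy"],d["cy"]],[0,0,1.]])
    q=np.stack([(uv[:,0]-d["cx"])/d["fx"],(uv[:,1]-d["cy"])/d["fy"]],1); p=q.copy()
    for _ in range(30): p=q/(1+d["k1"]*(p**2).sum(1,keepdims=True))
    P=np.array(d["pose"]); v=np.c_[p[:,0],-p[:,1],-np.ones(len(p))]@P[:3,:3].T
    return P[:3,3],v
def plane(d,uv,z):
    o,v=ray(d,uv); return o+v*((z-o[2])/v[:,2])[:,None]
def proj(d,X):
    P=np.array(d["pose"]); c=(np.atleast_2d(X)-P[:3,3])@P[:3,:3]; s=np.c_[c[:,0]/-c[:,2],-c[:,1]/-c[:,2]]
    s=s*(1+d["k1"]*(s**2).sum(1,keepdims=True)); return np.c_[s[:,0]*d["fx"]+d["cx"],s[:,1]*d["fy"]+d["cy"]]
def red(d,roi):
    x0,y0,x1,y1=roi; a=d["img"].astype(int); m=(a[...,0]>110)&(a[...,1]<0.33*a[...,0])&(a[...,2]<0.33*a[...,0])
    o=np.zeros_like(m);o[y0:y1,x0:x1]=m[y0:y1,x0:x1]; v,u=np.nonzero(o); return np.c_[u,v].astype(float)
E
python3 - <<'E'
from h import *
np.set_printoptions(precision=4,suppress=True)
for n,roi in(("top",(320,190,420,245)),("scene",(225,110,255,175))):
    d=robot.get_image(n); uv=red(d,roi); print(n,len(uv))
    X=plane(d,uv,0.155)[:,:2]
    c=X.mean(0); w,V=np.linalg.eigh(np.cov((X-c).T)); a=V[:,1]; 
    if a[1]>0:a=-a
    t=(X-c)@a; s=(X-c)@np.array([-a[1],a[0]])
    print("c",c,"axis",a,np.degrees(np.arctan2(a[1],a[0])),"ends",c+a*t.min(),c+a*t.max(),"len",np.ptp(t))
    for b in np.linspace(t.min(),t.max(),9)[:-1]:
        k=(t>=b)&(t<b+np.ptp(t)/8); print(round(b,3),s[k].min(),s[k].max(),(c+a*t[k].mean()+np.array([-a[1],a[0]])*s[k].mean()))
d=robot.get_image("top")
im=cv2.resize(d["img"][150:300,290:450],None,fx=5,fy=5,interpolation=cv2.INTER_CUBIC)[:600]
cv2.imwrite("pics/topz.png",im[:,:,::-1])
for nm,uv,z in [("lampA",(325,275),.03),("lampB",(378,276),.03),("lampC",(246,274),.03),("wr",(267,238),.01),("jar",(305,128),.085)]: print(nm,plane(d,uv,z))
d=robot.get_image("scene")
im=cv2.resize(d["img"][90:240,160:320],None,fx=5,fy=5,interpolation=cv2.INTER_CUBIC)[:600]
cv2.imwrite("pics/scz.png",im[:,:,::-1])
E
```

```text
top 357
c [ 0.5162 -0.2341] axis [-0.3438 -0.9391] -110.10680283816217 ends [ 0.544 -0.158] [ 0.4908 -0.3033] len 0.1547958901348265
-0.081 -0.005643541825710335 0.006375852852667639 [ 0.5406 -0.1675]
-0.062 -0.005989102601478187 0.005926731263491375 [ 0.534  -0.1852]
-0.042 -0.005881834447835835 0.00548149600277668 [ 0.5272 -0.2033]
-0.023 -0.0055572219648055456 0.005702584832981828 [ 0.5207 -0.2217]
-0.004 -0.005890177416601108 0.006038627737291535 [ 0.5142 -0.24  ]
0.016 -0.0056679949478763095 0.005604655832178923 [ 0.5076 -0.2578]
0.035 -0.005443821641256083 0.005834709076769761 [ 0.5011 -0.2761]
0.054 -0.010180894701128698 0.00983535033282413 [ 0.4938 -0.2942]
scene 99
c [ 0.5169 -0.2391] axis [-0.3436 -0.9391] -110.09765568048932 ends [ 0.5432 -0.1671] [ 0.4947 -0.2996] len 0.14105994010475043
-0.077 -0.0031467257774707605 0.0033706320022186312 [ 0.5403 -0.1755]
-0.059 -0.0031691973619888784 0.0028771082370137066 [ 0.5336 -0.1924]
-0.041 -0.0026321738815032985 0.0034645575986940107 [ 0.5283 -0.2091]
-0.024 -0.0031918568710673514 0.0023713539773205414 [ 0.522  -0.2243]
-0.006 -0.0032147105398393342 0.002962366687438483 [ 0.5166 -0.2398]
0.012 -0.0032377648669503836 0.0030068908801230143 [ 0.51   -0.2571]
0.029 -0.0038418164788601235 0.005361342026196757 [ 0.5034 -0.2764]
0.047 -0.007904612516013591 0.007122557342894049 [ 0.4977 -0.2914]
lampA [[ 0.389  -0.1299  0.03  ]]
lampB [[ 0.384  -0.2646  0.03  ]]
lampC [[0.3945 0.0694 0.03  ]]
wr [[0.4855 0.0155 0.01  ]]
jar [[ 0.754  -0.0832  0.085 ]]
```

View pics/topz.png

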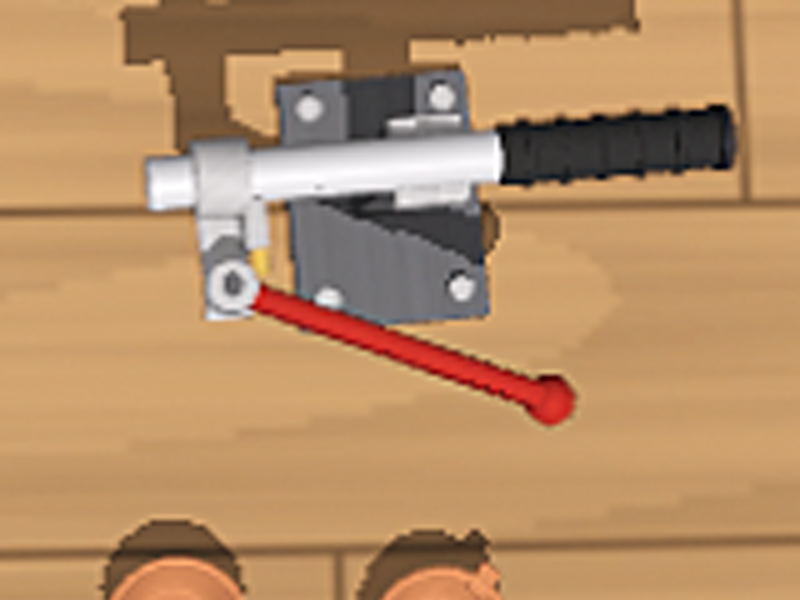

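View pics/scz.png

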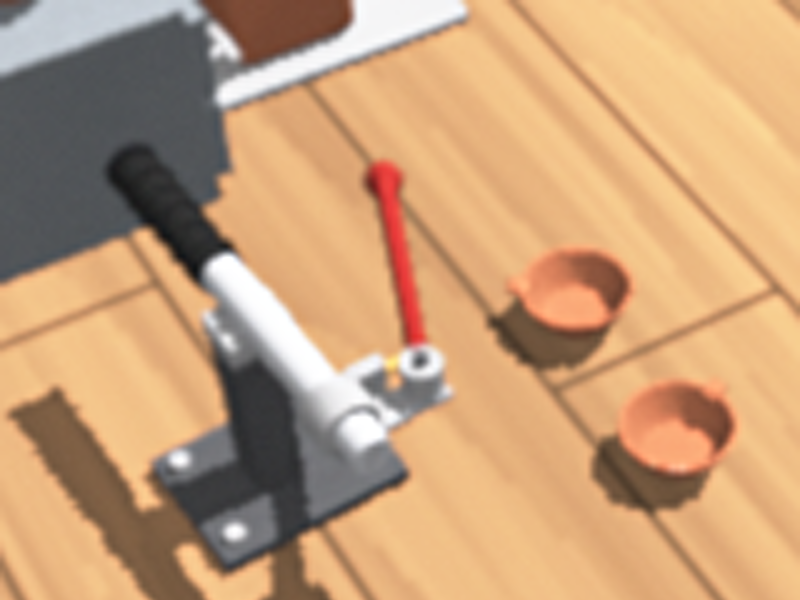

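```bash
cat >> h.py <<'E'
from scipy.spatial.transform import Rotation as Ro
def R(): return Ro.from_euler('xyz',robot.sense()["tool_rot"],degrees=True).as_matrix()
axis=np.array([-.3438,-.9391,0]);nrm=np.array([.9391,-.3438,0])
E
python3 - <<'E'
from h import *
np.set_printoptions(precision=4,suppress=True)
d=robot.get_image("top")
for z in(.16,.17,.18): print("cap",z,plane(d,(336.6,206.8),z))
e=np.array([.4908,-.3033,0])
print("pivot from tip(167):",e-axis*.167)
print("lever centre line pt",plane(d,[(360,215)],.155))
print(robot.sense()["eef_pos"],R())
# stand bar axis / grip end check
a=d["img"].astype(int)
E
```

```text
cap 0.16 [[ 0.5488 -0.148   0.16  ]]
cap 0.17 [[ 0.5478 -0.1468  0.17  ]]
cap 0.18 [[ 0.5468 -0.1456  0.18  ]]
pivot from tip(167): [ 0.5482 -0.1465  0.    ]
lever centre line pt [[ 0.5294 -0.2026  0.155 ]]
[0.223  0.637  0.2391] [[-0.0001  0.3305  0.9438]
 [-0.0003  0.9438 -0.3305]
 [-1.     -0.0004  0.    ]]
```

```bash
cat >> h.py <<'E'
def sim(p,Rm,rows):
    p=np.array(p);Rm=Rm.copy()
    for r in rows:
        p=p+Rm@(np.array(r[:3])*.04); Rm=Rm@Ro.from_rotvec(np.radians(8)*np.array(r[3:6])).as_matrix()
    return p,Rm
E
python3 - <<'E'
from h import *
np.set_printoptions(precision=4,suppress=True)
p=robot.sense()["eef_pos"];Rm=R()
A=[[-.2,-.35,.9,.45,0,0,0]]*12
for i in range(2):
    p,Rm=sim(p,Rm,A if i==0 else [[0,0,.9,.45,0,0,0]]*12); print(p,np.hypot(*p[:2]),np.degrees(np.arctan2(Rm[1,1],Rm[0,1])))
E
```

```text
[0.447  0.2436 0.3352] 0.5090806119624232 27.5023500258605
[ 0.5035 -0.1745  0.3353] 0.5329176805995436 -15.697648290473834
```

Request:
step_arm:
  moves:
    - [-0.2,-0.35,0.9,0.45,0,0,0]
    - [-0.2,-0.35,0.9,0.45,0,0,0]
    - [-0.2,-0.35,0.9,0.45,0,0,0]
    - [-0.2,-0.35,0.9,0.45,0,0,0]
    - [-0.2,-0.35,0.9,0.45,0,0,0]
    - [-0.2,-0.35,0.9,0.45,0,0,0]
  force: 60

```text
time_s: 0.95
eef_pos: [0.3736, 0.4604, 0.2876]
tool_rot: [81.3, 90.0, 40.3]
force: [1.1, 0.2, 0.3]
gripper_width: 0.0005
```

Request:
step_arm:
  moves:
    - [-0.1,-0.35,0.9,0.45,0,0,0]
    - [-0.1,-0.35,0.9,0.45,0,0,0]
    - [0,-0.35,0.9,0.45,0,0,0]
    - [0,-0.35,0.9,0.45,0,0,0]
    - [0,-0.3,0.9,0.45,0,0,0]
    - [0,-0.2,0.9,0.45,0,0,0]
    - [0,0,0.9,0.45,0,0,0]
    - [0,0,0.9,0.45,0,0,0]
    - [0,0,0.9,0.45,0,0,0]
    - [0,0,0.9,0.45,0,0,0]
    - [0,0,0.9,0.45,0,0,0]
    - [0,0,0.9,0.45,0,0,0]

```text
time_s: 2.15
eef_pos: [0.5223, 0.0429, 0.2954]
tool_rot: [94.4, 90.0, 10.1]
force: [0.9, 0.9, 0.1]
gripper_width: -0.0
```

```bash
cat >> h.py <<'E'
piv=np.array([.5482,-.1465,0])
def togo(al,gap,z,dist=.115,half=.0145,off=0):
    """target pose: lever angle al, finger-back gap to outer face; print shift in tool units and yaw units"""
    s=robot.sense(); c,q=np.cos(al),np.sin(al); Z=np.array([[c,-q,0],[q,c,0],[0,0,1]])
    a=Z@axis;n=Z@nrm; t=piv+dist*a-(.006+half+gap)*n+[0,0,z]
    Rm=R(); dp=Rm.T@(t-s["eef_pos"])/.04
    yaw=np.degrees(np.arctan2(Rm[1,1],Rm[0,1])); ty=np.degrees(np.arctan2(n[1],n[0]))
    print("pos",s["eef_pos"],"target",t.round(4),"shift",dp.round(2),"rx",round((yaw-ty)/8,2),"tool x",Rm[:,0].round(3),"F",np.round(s["force"],1),"t",s["time_s"])
E
python3 - <<'E'
from h import *
togo(0,.03,.25)
E
```

```text
pos [0.52231584 0.04290809 0.29543475] target [ 0.4612 -0.2371  0.25  ] shift [ 1.13 -2.22  6.81] rx 3.23 tool x [ 0.  0. -1.] F [0.9 0.9 0.1] t 2.15
```

Request:
step_arm:
  moves:
    - [0.1,-0.3,0.8,0.4,0,0,0]
    - [0.1,-0.3,0.8,0.4,0,0,0]
    - [0.1,-0.3,0.8,0.4,0,0,0]
    - [0.1,-0.2,0.8,0.4,0,0,0]
    - [0.1,-0.2,0.8,0.4,0,0,0]
    - [0.1,0,0.8,0.4,0,0,0]
    - [0.1,0,0.8,0.4,0,0,0]
    - [0,0,0,0,0,0,0]
    - [0,0,0,0,0,0,0]
    - [0,0,0,0,0,0,0]

```text
time_s: 3.15
eef_pos: [0.4561, -0.1771, 0.2673]
tool_rot: [-179.6, 90.0, 74.0]
force: [0.6, 0.1, -0.1]
gripper_width: -0.0001
```

Run:
```python
from h import *
togo(0,.03,.25)
d=robot.get_image("top"); cv2.imwrite("pics/top2.png",d["img"][:,:,::-1])
d=robot.get_image("scene"); cv2.imwrite("pics/sc2.png",d["img"][:,:,::-1])
```

```text
pos [ 0.45614514 -0.17710879  0.26733643] target [ 0.4612 -0.2371  0.25  ] shift [0.43 0.55 1.4 ] rx 0.46 tool x [ 0.     0.001 -1.   ] F [ 0.6  0.1 -0.1] t 3.15
```

View pics/sc2.png

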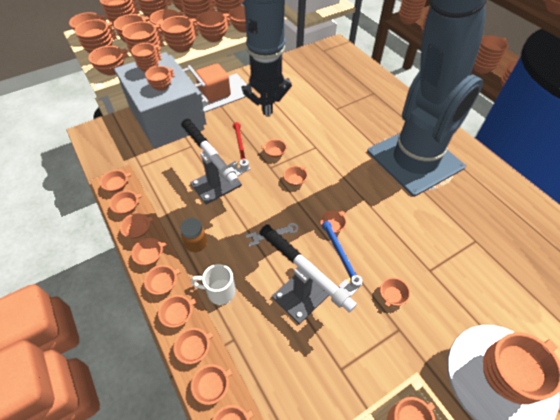

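The scene view shows the closed gripper hanging above the lever's outer side, tips near (268,110), with the knuckles flaring out above the pads. Now I line up with the lever and descend.

Request:
step_arm:
  moves:
    - [0.1,0.1,0.5,0.2,0,0,0]
    - [0.1,0.2,0.5,0.2,0,0,0]
    - [0.2,0.2,0.4,0.06,0,0,0]
    - [0.6,0,0,0,0,0,0]
    - [0.8,0,0,0,0,0,0]
    - [0.8,0,0,0,0,0,0]
    - [0.4,0,0,0,0,0,0]
    - [0,0,0,0,0,0,0]
    - [0,0,0,0,0,0,0]
    - [0,0,0,0,0,0,0]

```text
time_s: 4.25
eef_pos: [0.4582, -0.2377, 0.1484]
tool_rot: [89.4, 89.9, -20.8]
force: [0.7, -0.4, 0.1]
gripper_width: 0.0002
```

Run:
```python
from h import *
togo(0,.005,.143)
d=robot.get_image("top"); cv2.imwrite("pics/top3.png",cv2.resize(d["img"][150:300,290:450],None,fx=4,fy=4,interpolation=2)[:,:,::-1])
d=robot.get_image("scene"); cv2.imwrite("pics/sc3.png",cv2.resize(d["img"][60:210,180:340],None,fx=4,fy=4,interpolation=2)[:,:,::-1])
```

```text
pos [ 0.45822449 -0.23774225  0.14839263] target [ 0.4847 -0.2457  0.143 ] shift [ 0.14  0.69 -0.04] rx -0.0 tool x [ 0.002 -0.001 -1.   ] F [ 0.7 -0.4  0.1] t 4.25
```

View pics/sc3.png

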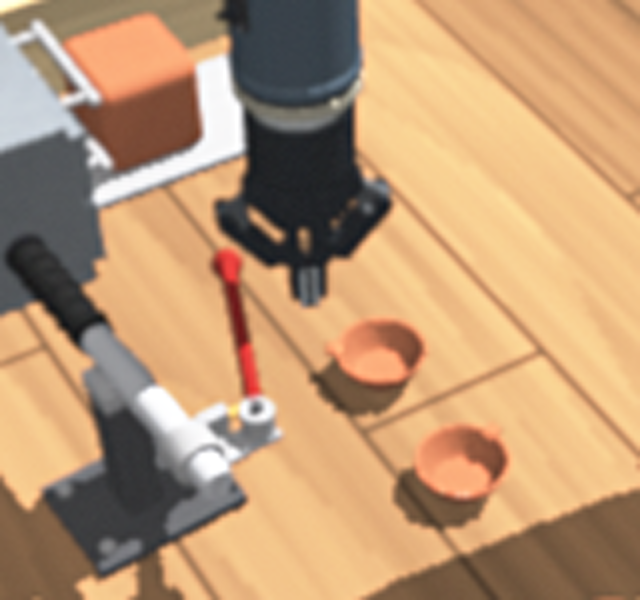

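View pics/top3.png

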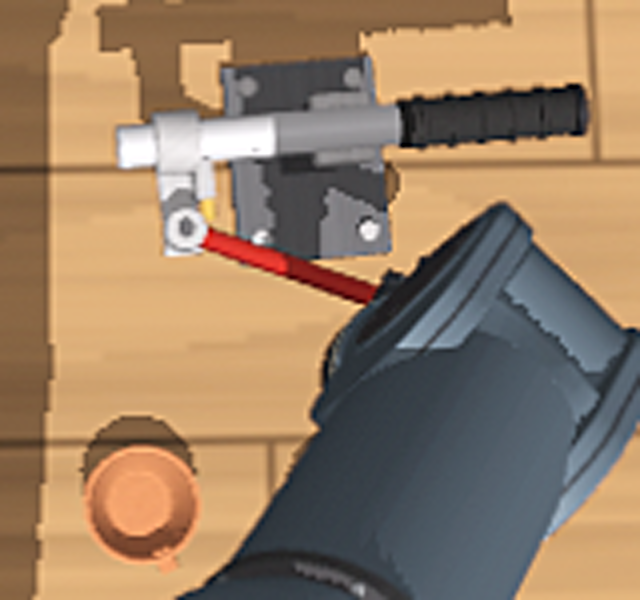

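The fingers hang level with the blade on its outer side, and the lever is still at rest. I lower slightly and approach.

Request:
step_arm:
  moves:
    - [0.25,0,0,0,0,0,0]
    - [0,0.25,0,0,0,0,0]
    - [0,0.25,0,0,0,0,0]
    - [0,0.1,0,0,0,0,0]
    - [0,0.05,0,0,0,0,0]
    - [0,0.05,0,0,0,0,0]
    - [0,0,0,0,0,0,0]
    - [0,0,0,0,0,0,0]

```text
time_s: 5.15
eef_pos: [0.4835, -0.2473, 0.1373]
tool_rot: [-94.2, 90.0, 155.6]
force: [0.4, -0.3, 0.6]
gripper_width: -0.0001
```

Run:
```python
from h import *
togo(0,0,.138)
```

```text
pos [ 0.48350786 -0.24731542  0.13731741] target [ 0.4894 -0.2474  0.138 ] shift [-0.02  0.14 -0.05] rx -0.01 tool x [-0.  0. -1.] F [ 0.4 -0.3  0.6] t 5.15
```

Request:
step_arm:
  moves:
    - [0,0.05,0,0,0,0,0]
    - [0,0.05,0,0,0,0,0]
    - [0,0.05,0,0,0,0,0]
    - [0,0.05,0,0,0,0,0]
    - [0,0.05,0,0,0,0,0]
    - [0,0,0,0,0,0,0]
    - [0,0,0,0,0,0,0]

```text
time_s: 5.85
eef_pos: [0.4929, -0.2507, 0.1372]
tool_rot: [-89.3, 90.0, 160.5]
force: [-2.2, 0.8, 1.8]
gripper_width: 0.0002
```

Run:
```python
from h import *
togo(0,0,.138)
```

```text
pos [ 0.49285014 -0.2507436   0.13723921] target [ 0.4894 -0.2474  0.138 ] shift [-0.02 -0.11 -0.05] rx -0.01 tool x [-0.  0. -1.] F [-2.2  0.8  1.8] t 5.85
```

Contact at about 2.4 N. Next I press along the arc, turning with the lever.

Request:
step_arm:
  moves:
    - [0,0.08,0.01,-0.2,0,0,0]
    - [0,0.08,0.01,-0.2,0,0,0]
    - [0,0.08,0.01,-0.2,0,0,0]
    - [0,0.08,0.01,-0.2,0,0,0]
    - [0,0.08,0.01,-0.2,0,0,0]
    - [0,0.08,0.01,-0.2,0,0,0]
    - [0,0.08,0.01,-0.2,0,0,0]
    - [0,0.08,0.01,-0.2,0,0,0]
    - [0,0,0,0,0,0,0]

```text
time_s: 6.75
eef_pos: [0.5173, -0.2607, 0.1373]
tool_rot: [11.0, 90.0, -86.3]
force: [-4.9, -1.6, 0.8]
gripper_width: -0.0002
```

Run:
```python
from h import *
togo(.42,0,.138,half=.0101)
d=robot.get_image("scene"); cv2.imwrite("pics/sc4.png",cv2.resize(d["img"][60:210,180:340],None,fx=4,fy=4,interpolation=2)[:,:,::-1])
```

```text
pos [ 0.51725847 -0.26071216  0.13727337] target [ 0.5401 -0.2623  0.138 ] shift [-0.02  0.57 -0.03] rx -1.41 tool x [ 0. -0. -1.] F [-4.9 -1.6  0.8] t 6.75
```

View pics/sc4.png

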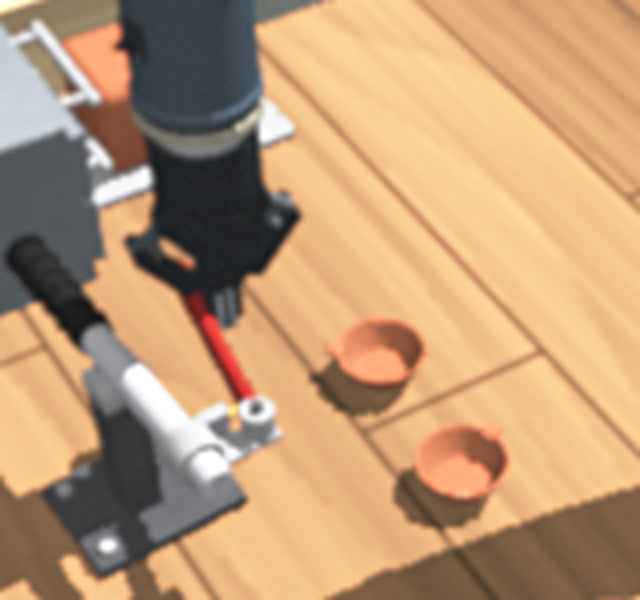

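The fingers are on the outer face with the lever partly in and about 5 N on it. I continue.

Request:
step_arm:
  moves:
    - [0,0.08,0.01,-0.2,0,0,0]
    - [0,0.08,0.01,-0.2,0,0,0]
    - [0,0.08,0.01,-0.2,0,0,0]
    - [0,0.08,0.01,-0.2,0,0,0]
    - [0,0.08,0.01,-0.2,0,0,0]
    - [0,0.04,0.01,-0.1,0,0,0]
    - [0,0,0,0,0,0,0]

```text
time_s: 7.5
eef_pos: [0.5341, -0.2644, 0.1373]
tool_rot: [-49.7, 90.0, -138.3]
force: [-5.5, -3.4, 1.2]
gripper_width: 0.0001
```

Run:
```python
from h import *
togo(.42,0,.138,half=.0101)
```

```text
pos [ 0.53406947 -0.26437012  0.13726036] target [ 0.5401 -0.2623  0.138 ] shift [-0.02  0.15 -0.05] rx -0.32 tool x [-0.001 -0.    -1.   ] F [-5.5 -3.4  1.2] t 7.5
```

Request:
step_arm:
  moves:
    - [0,0.04,0,-0.1,0,0,0]
    - [0,0.04,0,-0.1,0,0,0]
    - [0,0.04,0,-0.1,0,0,0]
    - [0,0,0,0,0,0,0]

```text
time_s: 7.9
eef_pos: [0.5387, -0.2648, 0.1373]
tool_rot: [-22.4, 89.9, -108.7]
force: [-5.9, -5.0, -0.4]
gripper_width: 0.0002
```

Run:
```python
from h import *
togo(.42,0,.138,half=.0101)
```

```text
pos [ 0.53869707 -0.26484999  0.13732922] target [ 0.5401 -0.2623  0.138 ] shift [-0.02  0.04 -0.06] rx -0.02 tool x [-0.    -0.001 -1.   ] F [-5.9 -5.  -0.4] t 7.9
```

Request:
step_arm:
  moves:
    - [0,0.03,0,0,0,0,0]
    - [0,0.03,0,0,0,0,0]
    - [0,0,0,0,0,0,0]

```text
time_s: 8.2
eef_pos: [0.5393, -0.2648, 0.1373]
tool_rot: [-79.4, 89.8, -165.7]
force: [-10.9, -4.5, 4.5]
gripper_width: -0.0003
```

Run:
```python
from h import *
togo(.42,0,.138,half=.0101)
```

```text
pos [ 0.53934158 -0.26483865  0.13726697] target [ 0.5401 -0.2623  0.138 ] shift [-0.02  0.02 -0.06] rx -0.03 tool x [-0.003 -0.001 -1.   ] F [-10.9  -4.5   4.5] t 8.2
```

The force rises to about 12 N while the tool barely moves, so the lever is at its stop. I hold here.

Request:
step_arm:
  moves:
    - [0,0.01,0,0,0,0,0]
    - [0,0,0,0,0,0,0]
    - [0,0,0,0,0,0,0]
    - [0,0,0,0,0,0,0]
    - [0,0,0,0,0,0,0]
    - [0,0,0,0,0,0,0]
    - [0,0,0,0,0,0,0]
    - [0,0,0,0,0,0,0]
    - [0,0,0,0,0,0,0]
    - [0,0,0,0,0,0,0]
    - [0,0,0,0,0,0,0]
    - [0,0,0,0,0,0,0]

```text
time_s: 9.4
eef_pos: [0.5394, -0.2649, 0.1372]
tool_rot: [-82.0, 89.8, -168.3]
force: [-12.3, -4.7, 4.5]
gripper_width: -0.0
```

Run:
```python
from h import *
togo(.42,0,.138,half=.0101)
np.set_printoptions(precision=4,suppress=True)
d=robot.get_image("top"); cv2.imwrite("pics/top5.png",cv2.resize(d["img"][150:300,290:450],None,fx=4,fy=4,interpolation=2)[:,:,::-1])
d=robot.get_image("scene"); cv2.imwrite("pics/sc5.png",cv2.resize(d["img"][60:210,160:320],None,fx=4,fy=4,interpolation=2)[:,:,::-1])
uv=red(d,(180,100,255,165)); X=plane(d,uv,.155)[:,:2]; l=cv2.fitLine(X.astype(np.float32),2,0,.01,.01).ravel(); print(len(uv),np.ptp(X,0),l,"lever rad",(np.arctan2(-.9391,-.3438)-np.arctan2(*( -abs(l[1]), -l[0]*np.sign(l[1]) ))))
```

```text
pos [ 0.53940242 -0.26487919  0.13724649] target [ 0.5401 -0.2623  0.138 ] shift [-0.02  0.02 -0.06] rx -0.03 tool x [-0.004 -0.001 -1.   ] F [-12.3  -4.7   4.5] t 9.4
82 [0.0127 0.1007] [ 0.0583 -0.9983  0.557  -0.216 ] lever rad -0.4093079275967739
```

View pics/sc5.png

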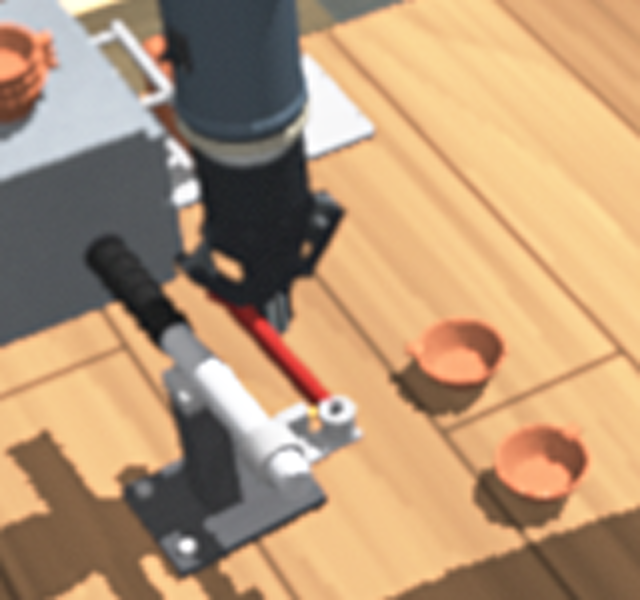

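View pics/top5.png

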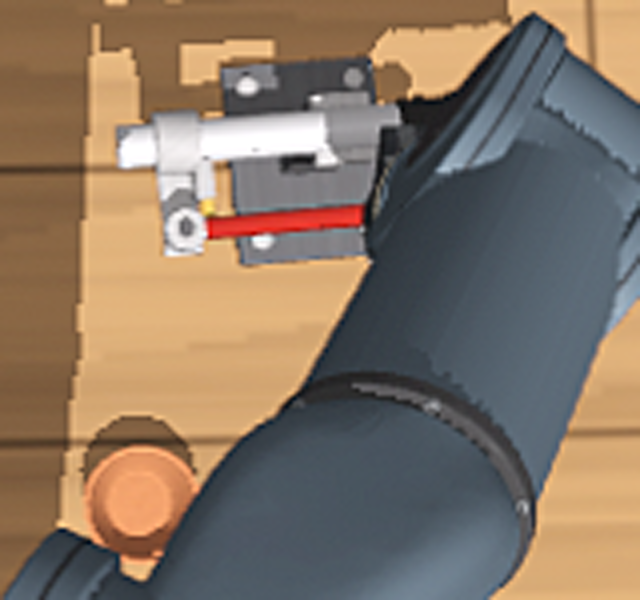

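The lever is parallel to the bar (vision reads 0.41 rad, against 0.42 at the stop) with the gap open and the fingers outside. I hold one second more, then ease out along the arc.

Request:
step_arm:
  moves:
    - [0,0,0,0,0,0,0]
    - [0,0,0,0,0,0,0]
    - [0,0,0,0,0,0,0]
    - [0,0,0,0,0,0,0]
    - [0,0,0,0,0,0,0]
    - [0,0,0,0,0,0,0]
    - [0,0,0,0,0,0,0]
    - [0,0,0,0,0,0,0]

```text
time_s: 10.3
eef_pos: [0.5395, -0.2649, 0.1372]
tool_rot: [-82.1, 89.8, -168.4]
force: [-12.1, -4.8, 4.3]
gripper_width: -0.0002
```

Request:
step_arm:
  moves:
    - [0,-0.04,0,0,0,0,0]
    - [0,-0.04,0,0.1,0,0,0]
    - [0,-0.06,-0.01,0.15,0,0,0]
    - [0,-0.08,-0.01,0.2,0,0,0]
    - [0,-0.08,-0.01,0.2,0,0,0]
    - [0,-0.08,-0.01,0.2,0,0,0]
    - [0,-0.08,-0.01,0.2,0,0,0]
    - [0,-0.08,-0.01,0.2,0,0,0]
    - [0,0,0,0,0,0,0]

```text
time_s: 11.2
eef_pos: [0.5197, -0.2612, 0.1373]
tool_rot: [-68.3, 90.0, -164.6]
force: [-4.4, -3.4, 0.3]
gripper_width: -0.0003
```

Run:
```python
from h import *
togo(.0,0,.138,half=.0101)
```

```text
pos [ 0.5196727  -0.26124902  0.13728853] target [ 0.4935 -0.249   0.138 ] shift [-0.02 -0.68 -0.23] rx 1.73 tool x [-0.001 -0.    -1.   ] F [-4.4 -3.4  0.3] t 11.2
```

Request:
step_arm:
  moves:
    - [0,-0.08,-0.01,0.2,0,0,0]
    - [0,-0.08,-0.01,0.2,0,0,0]
    - [0,-0.08,-0.01,0.2,0,0,0]
    - [0,-0.08,-0.01,0.2,0,0,0]
    - [0,-0.08,-0.01,0.2,0,0,0]
    - [0,-0.08,-0.01,0.2,0,0,0]
    - [0,-0.04,0,0.2,0,0,0]
    - [0,-0.04,0,0.2,0,0,0]
    - [0,0,0,0,0,0,0]

```text
time_s: 12.1
eef_pos: [0.4992, -0.2535, 0.1372]
tool_rot: [-167.2, 90.0, 83.8]
force: [-1.2, 2.9, 0.3]
gripper_width: -0.0001
```

Run:
```python
from h import *
togo(.0,0,.138,half=.0101)
```

```text
pos [ 0.49919854 -0.25350397  0.1372483 ] target [ 0.4935 -0.249   0.138 ] shift [-0.02 -0.17 -0.06] rx 0.14 tool x [ 0.     0.001 -1.   ] F [-1.2  2.9  0.3] t 12.1
```

Request:
step_arm:
  moves:
    - [0,-0.04,0,0.1,0,0,0]
    - [0,-0.04,0,0,0,0,0]
    - [0,-0.04,0,0,0,0,0]
    - [0,-0.04,0,0,0,0,0]
    - [0,-0.04,0,0,0,0,0]
    - [0,-0.04,0,0,0,0,0]
    - [0,-0.04,0,0,0,0,0]
    - [0,-0.04,0,0,0,0,0]
    - [0,-0.04,0,0,0,0,0]
    - [0,0,0,0,0,0,0]

```text
time_s: 13.1
eef_pos: [0.4853, -0.2497, 0.1374]
tool_rot: [62.6, 90.0, -47.2]
force: [-0.6, -0.8, -0.7]
gripper_width: 0.0001
```

Run:
```python
from h import *
togo(.0,0,.138,half=.0101)
```

```text
pos [ 0.48533242 -0.24966287  0.13739705] target [ 0.4935 -0.249   0.138 ] shift [-0.02  0.19 -0.09] rx 0.04 tool x [ 0. -0. -1.] F [-0.6 -0.8 -0.7] t 13.1
```

Contact is gone. I back off and rise clear.

Request:
step_arm:
  moves:
    - [0,-0.2,0,0,0,0,0]
    - [0,-0.4,0,0,0,0,0]
    - [0,-0.4,0,0,0,0,0]
    - [-0.5,-0.3,0,0,0,0,0]
    - [-0.8,0,0,0,0,0,0]
    - [-0.8,0,0,0,0,0,0]
    - [-0.8,0,-0.5,0,0,0,0]
    - [0,0,-0.9,0,0,0,0]
    - [0,0,-0.9,0,0,0,0]
    - [0,0,-0.9,0,0,0,0]
    - [0,0,0,0,0,0,0]
    - [0,0,0,0,0,0,0]

```text
time_s: 14.3
eef_pos: [0.4795, -0.1108, 0.2532]
tool_rot: [-67.9, 90.0, -177.6]
force: [-0.4, -1.2, -0.4]
gripper_width: -0.0002
```

Run:
```python
from h import *
togo(.0,0,.138,half=.0101)
d=robot.get_image("top"); cv2.imwrite("pics/top6.png",d["img"][:,:,::-1])
uv=red(d,(320,190,420,245)); X=plane(d,uv,.155)[:,:2]; l=cv2.fitLine(X.astype(np.float32),2,0,.01,.01).ravel(); print(len(uv),l)
d=robot.get_image("scene"); cv2.imwrite("pics/sc6.png",d["img"][:,:,::-1])
a=cv2.imread("pics/scene0.png").astype(int);
```

```text
pos [ 0.47947316 -0.11084779  0.25316372] target [ 0.4935 -0.249   0.138 ] shift [2.88 1.49 3.13] rx 0.06 tool x [-0. -0. -1.] F [-0.4 -1.2 -0.4] t 14.3
105 [ 0.36555868  0.9307883   0.4966463  -0.28697243]
```

View pics/top6.png

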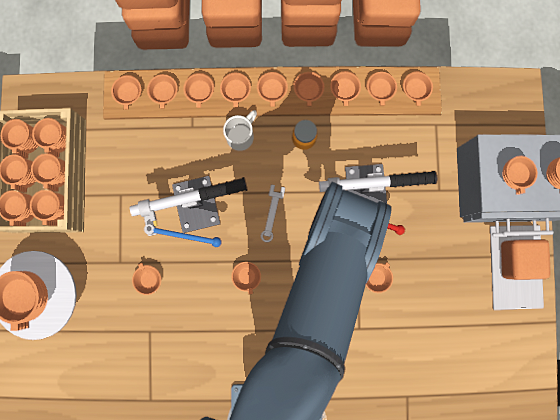

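View pics/sc6.png

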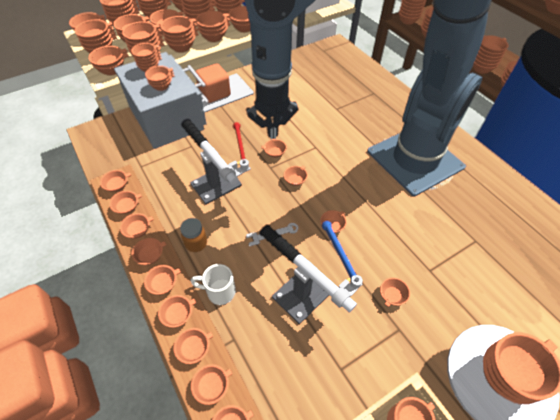

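The red lever is back at (238,125)–(244,163) as at the start. The blue lever, lamps, wrench, jar and mug look unmoved, and the gripper is clear. After one last fit of the lever I hand in.

Run:
```python
from h import *
d=robot.get_image("scene"); uv=red(d,(225,110,255,175)); X=plane(d,uv,.155)[:,:2]; l=cv2.fitLine(X.astype(np.float32),2,0,.01,.01).ravel()
print(len(uv),X.mean(0),"deg",np.degrees(np.arctan(l[0]/l[1])),"start 20.1; qd",np.abs(robot.sense()["qd"]).max())
b=cv2.imread("pics/scene0.png").astype(int);a=d["img"][:,:,::-1].astype(int)
for n,(u,v) in dict(ball=(238,125),jar=(193,235),mug=(218,284),wr=(270,234),l1=(274,150),l2=(294,178),l3=(394,293),blue=(340,250)).items():
    p=b[v-18:v+18,u-18:u+18].astype('uint8');q=a[v-24:v+24,u-24:u+24].astype('uint8')
    m=cv2.matchTemplate(q,p,cv2.TM_CCOEFF_NORMED);print(n,np.array(cv2.minMaxLoc(m)[3])-6,round(m.max(),2))
print(robot.close_job())
```

```text
96 [ 0.51679717 -0.23956405] deg 20.139963 start 20.1; qd 0.3866454655025455
ball [0 0] 0.48
jar [ 0 -1] 0.61
mug [0 0] 0.79
wr [0 0] 0.77
l1 [0 0] 0.85
l2 [0 0] 1.0
l3 [0 0] 1.0
blue [3 5] 0.64
the job is handed in; nothing more can be done
None
```

The red lever stops short of its bar, and I have handed the job in; it reported no verdict. With the fingers closed and the back of one against the lever's outer face, I pressed it along its arc. Its stop showed as the force rising to about 12–14 N while the tool barely moved. I held it there for about 2 s, eased it back out with the fingers until contact was lost, and came clear.

**At the stop:** the lever was parallel to the bar. The camera read about 0.41 rad against 0.42 given, with the gap to the bar open.

**Last checks:**
- **Red lever:** it is back at rest, at 20.14° in the image against 20.10° at the start.
- **Arm:** it is clear of everything, with only about 1 N showing on the force sensor. I handed in at just over 14 s of the 45 s allowed.
- **Wrench, jar, mug and three of the lamps:** image matching showed 0 to 1 px of shift, though some match scores were low (0.61 for the jar) because the arm's shadow had moved.
- **Fourth lamp:** I did not match this one. I compared it only by eye in the pictures.
- **Blue lever:** its patch match disagreed, a (3,5) px shift at a weak score of 0.64. I put this down to the shadow and to the patch sliding along the lever's length. Its ball stands at about the same pixel, (217,242), in the first and last top views, judged by eye, and the arm never came near it.

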